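Load a slide carrier under the stage's spring clip

TASK

Load the slide carrier into the stage. First swing the spring clip well clear of the empty seat; then take the carrier out of its rack, set it down flat on the worktop and let go, so that you can take it again by its two long edges and lay it flat in the seat, pushed gently home against all three locating pins. Finally swing the clip back all the way to its stop so that its foot presses on the carrier, and leave the dish, tweezers and tube where they are.

Things in the scene. Friction and masses are not known exactly. Their poses are not given: they have to be found in the camera images.
- stage: Fixed grey painted plate, 90 (x) x 130 (y) x 12 mm high, rounded edges; origin at the centre of its underside, z up. On its top stand three steel locating pins, 6 mm across, 7 mm high: two back pins at stage x, y = (31, -16) and (31, 40) mm (a finger fits between them) and an end pin at (12, 53) mm; and the clip's dark pivot pillar, 16 mm across, at (-26, -14) mm.
- seat (a point): Point on the stage's top (stage 12, 12, 12 mm) under the middle of the seated carrier. Axes as the stage: x towards the back pins, y towards the end pin, z up. Seated, the carrier's length lies along y, one long edge touches both back pins and its left end the end pin.
- clip_pivot (a point): Pivot screw axis of the clip, at stage (-26, -14, 24) mm.
- clip (a joint): Swing of the spring clip about its vertical pivot screw, rad. 0: against its stop, pointing along the stage's +x across the seat; grows clockwise seen from above; at 1.57 it points along the stage's -y, off the seat; ends at 1.75. It stays where it is left (about 0.5 N at the knob moves it).
- clip_leaf: Sprung steel leaf of the clip, 49 mm long, 11 mm wide; origin at the pivot, x outward. Its foot, a shallow polished dome 22 mm across under the knob, hangs 1.5 mm lower than the top of a seated carrier: swung on, it rides up over the carrier's right end (a few N sideways) and then presses with about 2 N. Cage the knob loosely or push it from the side, so that it can rise.
- clip_knob (a point): Top centre of the clip's upright round knob: smooth, 10 mm across, its top 60 mm above the worktop, its free shank the upper 30 mm; 38 mm from the pivot, straight above the foot. Follow it round an arc of 38 mm radius.
- rack: Fixed grey drying rack, 66 (x) x 60 (y) x 16 mm high, origin at the centre of its underside, with three slots along its y, 20 mm apart, 11 mm wide, 10 mm deep, floor at 6 mm height. The carrier stands in the middle one. The worktop between rack and stage, and in front of that gap, is clear for setting it down.
- slide: Slide carrier: plain aluminium frame with glass window, 76 x 32 x 8 mm, about 50 g. Axes: x through the thickness, y along the length, z across the width; origin at the middle of one long edge. It starts on that edge, z up, 22 mm sticking out of the rack. Either face may end on top. Stood on edge on the worktop, a sideways push near its top tips it flat.
- slide_mid (a point): Centre of the slide carrier's body (16 mm from every long edge, 4 mm under each face).
- petri_dish: Bystander: small clear lidded dish, 62 mm across, 14 mm high, origin under its centre, behind the work. Leave it.
- flat_tweezers: Bystander: flat tweezers, 126 x 18 x 6 mm, lying near the front edge at the right. Leave them.
- conical_tube: Bystander: capped conical tube, 113 mm long, 22 mm thick, lying near the front edge at the left. Leave it.

How it is judged:
By the outcome, as a careful person would: the job done as asked, in the order asked, and still so for the second after the job is handed in, with the robot touching nothing.
It also fails if it takes over 72 s, if anything falls off the work surface, if the arm or the gripper's body presses on something with over 40 N, if the wrist force passes 120 N, or if a joint passes its speed limit or range.

ROBOT

A 6-joint arm with a two-finger parallel gripper is mounted at the origin on a cart in front of the work surface, level with it; the furniture and walls round the work are solid. World frame = base frame: x ahead of the robot, y to its left, z up, the work surface at z = 0. Lengths are in m, angles in rad, forces in N, time in s.
With the tool pointing down it reaches from about 0.35 to 0.85 m from the base axis. Payload 8.1 kg.
Tool frame: the origin (TCP) lies midway between the tips of the shut fingers; the grasp point (between the pads) lies 19 mm behind it; z points along the fingers, y is the line along which they close (so a half turn about z gives the same grasp; the last joint's range is limited). The gripper opens to 93 mm and grips with 3 to 60 N. Pads are 15 mm wide; open, the fingers measure 128 mm over their backs; the gripper's body (75 mm by 188 mm) begins 65 mm behind the grasp point.
Start: joints at [1.045, 0.13, 1.488, -0, 1.523, -0.085], TCP at [0.256, 0.543, 0.219] pointing down, gripper open.
Joint ranges: [-2.96, 2.96], [-0.89, 2.26], [0.02, 2.5], [-1.34, 4.48], [0, 2.73], [-2.66, 2.66]. Speed limits (rad/s): [2.39, 2.39, 2.79, 3.14, 3.14, 3.14].

INTERFACE

Orientations are given as a unit quaternion [w, x, y, z].
In Python, from cell import bot gives the robot as it stands.
- The arm moves only by the tool tcp_steps, called as name(argument=value, ...), one argument or row to a line, values as JSON. Schema: {"type":"object","properties":{"rows":{"type":"array","items":{"type":"array","items":{"type":"array","items":{"type":"number"},"minItems":6,"maxItems":6},"minItems":1,"maxItems":12},"minItems":1,"maxItems":1},"finger_gap":{"type":"number"},"only":{"type":"string"},"quiet":{"type":"boolean"},"lines":{"type":"string"}},"required":["rows"],"additionalProperties":false}. rows is a list that holds a single list of rows (three levels of brackets), with 1 to 12 rows, each of 6 numbers: dx, dy, dz in units of 5 mm, then a rotation vector rx, ry, rz in units of 0.1 rad; each row is the pose to reach, as a shift and turn from the pose commanded when the call began, along the tool's axes at that moment; what a row does not reach only later rows make up. A row lasts 1/12 s, in which the tool goes at most 0.0417 m and 0.125 rad, less where a joint would pass 70% of its speed; a pose out of reach is approached as far as the arm can. finger_gap is the opening from 0.0 (shut) to 1.0 (fully open), set as the call begins (left out keeps the last). The fingers move at their own pace and stop on an object; the grip force is fixed at half the most. Time passes only in rows, so rows that do not move let the fingers close. The tool returns the time, the measured TCP pose, the force, the opening and the grip force at its end. only (a regular expression) keeps the lines of the reply that match it, lines (a string "A,B") keeps lines A to B, and quiet returns only ok. Input that does not fit is refused with a message, and nothing moves.
- bot.read_state(): the state, without advancing time (a new reading comes with each control period).
- bot.snapshot(name): name is "scene" or "top"; returns (picture, depth): 400x640x3 uint8, red, green, blue; 400x640 float32, m along the optical axis (not along the pixel's ray), 0 where there is no reading.
- bot.camera_model(name): a dict with "vfov" (degrees; the focal length in pixels is half the picture's height over the tangent of half this angle, whatever the lens; pixels are square), "cx", "cy" (the principal point, pixels), "extrinsics" (4x4, takes a point from world to camera coordinates). Camera axes: x right, y down, z forward; pixel columns grow to the right and rows downward; lengths in m; the calibration is good to about 2 mm. A picture is of the moment at which its call begins. camera_model takes no time and is no camera call.
- bot.finish_job(): hands the job in; it is judged then, once.
The state is a dict: "t": time; "qpos": joint angles; "dq": joint speeds; "tau": joint torques, N m; "tcp_pos": TCP position; "tcp_rot": TCP orientation; "force": force on the tool from outside, world axes, zero at the start; "torque": the same for the moment, N m; "grip_width": opening from 0.0 (shut) to 1.0 (fully open); "gripper_force": force on a finger pad.
Only numpy, scipy, OpenCV 4.12 (cv2) and the standard library are available. Lean on these libraries where they do the work, as an engineer would, in place of code of your own. Each camera call takes 0.05 s, during which the arm holds its last target. There are 200 camera calls.

## Working session

There is one attempt and no reset: what is moved stays moved. The work goes in short steps, Python scripts to look and compute and a tool call to move; the robot and the scene stay as the last step left them, time stands still between calls to the robot, and variables do not carry over. Pictures are saved under pics/ and viewed, at most 10 in all, crops included, and the job is handed in when it is done.

```bash
ls; mkdir -p pics; python3 - <<'E'
from cell import bot
import cv2,numpy as np
print(bot.read_state())
for n in("scene","top"):
    p,d=bot.snapshot(n); cv2.imwrite(f"pics/{n}0.png",p[:,:,::-1]); np.savez(f"{n}0.npz",p=p,d=d)
    print(bot.camera_model(n))
E
```

```text
cell.py
pics
{'t': 0.0, 'qpos': array([ 1.04461903e+00,  1.31124451e-01,  1.48930360e+00,  1.15147232e-05,
        1.52296614e+00, -8.54053054e-02]), 'dq': array([ 0.00066707,  0.00025672, -0.00224196, -0.00126643, -0.00032418,
       -0.00044279]), 'tau': array([ 1.72033965e-04, -5.59831023e+01, -4.91768324e+01,  7.70648383e-02,
        3.51600687e-02, -1.59709880e-04]), 'tcp_pos': array([0.25567556, 0.5421714 , 0.21759601]), 'tcp_rot': array([-2.76658544e-04,  2.18606485e-01,  9.75812684e-01, -8.57250929e-04]), 'force': array([ 0.08903293,  0.12818028, -0.01894424]), 'torque': array([0.0074522 , 0.05046924, 0.04752702]), 'gripper_force': 0.0, 'grip_width': 1.0025556457143163}
{'vfov': 42.19603515918151, 'cx': 329.39079924360914, 'cy': 199.60356708152057, 'extrinsics': array([[ 0.77766485, -0.62865958,  0.00495095, -0.39328352],
       [-0.4417173 , -0.55198326, -0.7072484 ,  0.34367289],
       [ 0.44735132,  0.5478153 , -0.7069478 ,  0.74602155],
       [ 0.        ,  0.        ,  0.        ,  1.        ]])}
{'vfov': 49.344593248874034, 'cx': 312.3582644072144, 'cy': 197.04944221565603, 'extrinsics': array([[ 0.00180294, -0.99986068,  0.0165944 ,  0.0471133 ],
       [-0.9822183 , -0.00488598, -0.18767879,  0.5723349 ],
       [ 0.18773372, -0.01596094, -0.98209027,  0.88686821],
       [ 0.        ,  0.        ,  0.        ,  1.        ]])}
```

View pics/scene0.png

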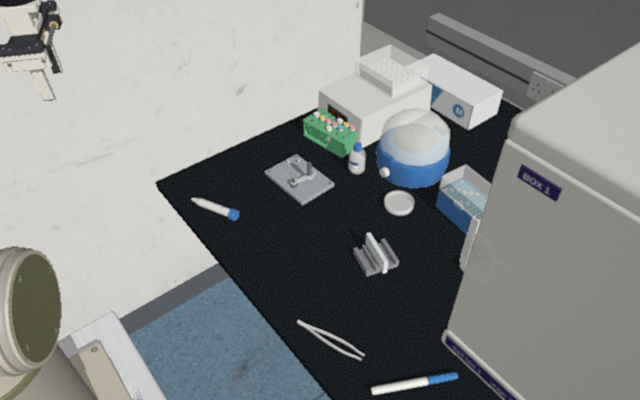

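View pics/top0.png

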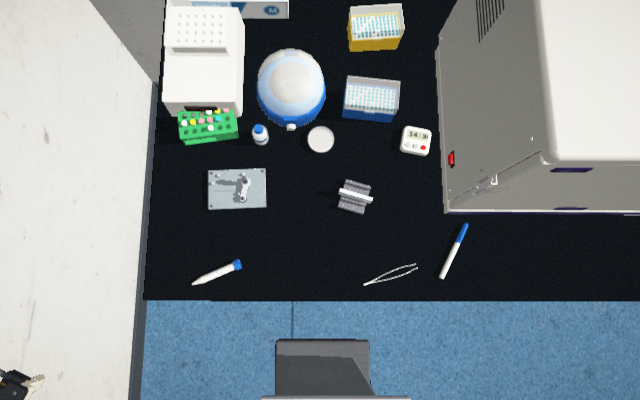

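```bash
python3 -c "
import numpy as np
for n in('scene','top'):
    d=np.load(n+'0.npz')['d'];print(d.min(),d.max(),(d==0).mean())"
```

```text
0.0 2.0105019 0.0039296875
0.0 1.8858333 0.0039296875
```
Scene: stage at top px ~(237,189), scene (299,179). Carrier at top (355,195), scene (376,255). Rack around. Dish top (320,139). Tweezers front. Tube at left front.

The scene view shows the stage at about (299,179) and the rack with the carrier at (376,255). In the top view the stage is at (237,189), the rack at (355,196) and the dish at (320,139). Next I enlarge both.

```bash
cat > h.py <<'E'
import numpy as np,cv2
from cell import bot
def cam(n):
    m=bot.camera_model(n); f=200/np.tan(np.radians(m['vfov'])/2); return f,m['cx'],m['cy'],np.array(m['extrinsics'])
def ray(n,u,v):
    f,cx,cy,E=cam(n); R,t=E[:3,:3],E[:3,3]
    return -R.T@t, R.T@np.array([(u-cx)/f,(v-cy)/f,1])
def onz(n,u,v,z):
    o,d=ray(n,u,v); return o+d*(z-o[2])/d[2]
def tri(us,ut):
    A=[];b=[];M=np.zeros((3,3));c=np.zeros(3);L=[]
    for n,p in(("scene",us),("top",ut)):
        o,d=ray(n,*p); d=d/np.linalg.norm(d); P=np.eye(3)-np.outer(d,d); M+=P; c+=P@o; L.append((P,o))
    x=np.linalg.solve(M,c); return x,[np.linalg.norm(P@(x-o)) for P,o in L]
def proj(n,X):
    f,cx,cy,E=cam(n); c=E[:3,:3]@np.asarray(X)+E[:3,3]; return np.array([cx+f*c[0]/c[2],cy+f*c[1]/c[2]])
def cloud(n,d):
    f,cx,cy,E=cam(n); v,u=np.mgrid[:400,:640]; c=np.stack([(u-cx)/f*d,(v-cy)/f*d,d],-1)
    return (c-E[:3,3])@E[:3,:3]
E
python3 - <<'E'
from h import *
S=np.load('scene0.npz');T=np.load('top0.npz')
def crop(p,u,v,w,h,k): return cv2.resize(p[v:v+h,u:u+w],None,fx=k,fy=k,interpolation=cv2.INTER_CUBIC)
a=np.hstack([crop(T['p'],202,162,70,54,5.5),crop(T['p'],325,165,70,54,5.5)])
b=np.hstack([crop(S['p'],262,150,70,54,5.5),crop(S['p'],340,225,70,54,5.5)])
cv2.imwrite('pics/crop1.png',np.vstack([a,b])[:,:,::-1])
for n,D,bx in(('top',T,(202,162,70,54)),('top',T,(325,165,70,54)),('scene',S,(262,150,70,54)),('scene',S,(340,225,70,54))):
    C=cloud(n,D['d']);u,v,w,h=bx;c=C[v:v+h,u:u+w].reshape(-1,3)
    print(n,np.histogram(c[:,2],bins=np.arange(-.01,.07,.004)))
    t=c[c[:,2]>.006]; print(t.min(0),t.max(0),np.median(t,0))
print(C.shape)
E
```

```text
top (array([   0,  183, 1100,  216,  241, 1594,  246,   36,   85,   27,    5,
          2,    2,    2,    3,    2,    6,   13,    1]), array([-0.01 , -0.006, -0.002,  0.002,  0.006,  0.01 ,  0.014,  0.018,
        0.022,  0.026,  0.03 ,  0.034,  0.038,  0.042,  0.046,  0.05 ,
        0.054,  0.058,  0.062,  0.066]))
[0.3955778  0.06405841 0.0061409 ] [0.66287112 0.28618963 0.97761794] [0.59758846 0.21924735 0.01223127]
top (array([   0,  229, 2126,  661,  151,   68,  293,   58,   15,   13,   18,
         52,   75,    3,    0,    0,    0,    0,    0]), array([-0.01 , -0.006, -0.002,  0.002,  0.006,  0.01 ,  0.014,  0.018,
        0.022,  0.026,  0.03 ,  0.034,  0.038,  0.042,  0.046,  0.05 ,
        0.054,  0.058,  0.062,  0.066]))
[ 0.3955778  -0.08224507  0.00601682] [0.61947116 0.06405841 0.97761794] [ 0.57724003 -0.04524144  0.01631513]
scene (array([   7, 1042,  899,   83,  873,  634,   33,   70,   50,    8,    8,
          6,    7,    8,    6,    9,   10,    6,    0]), array([-0.01 , -0.006, -0.002,  0.002,  0.006,  0.01 ,  0.014,  0.018,
        0.022,  0.026,  0.03 ,  0.034,  0.038,  0.042,  0.046,  0.05 ,
        0.054,  0.058,  0.062,  0.066]))
[ 0.1239153  -0.46622179  0.00602381] [0.64563392 0.28750453 0.77240752] [0.59528791 0.20536785 0.01000117]
scene (array([   8, 1522, 1166,  236,  103,  290,  164,   36,   29,   34,   48,
        132,    1,    0,    0,    0,    0,    0,    0]), array([-0.01 , -0.006, -0.002,  0.002,  0.006,  0.01 ,  0.014,  0.018,
        0.022,  0.026,  0.03 ,  0.034,  0.038,  0.042,  0.046,  0.05 ,
        0.054,  0.058,  0.062,  0.066]))
[ 0.1239153  -0.46622179  0.00611654] [ 0.62030042 -0.00836735  0.77240752] [ 0.57441175 -0.04871008  0.01429515]
(400, 640, 3)
```

View pics/crop1.png

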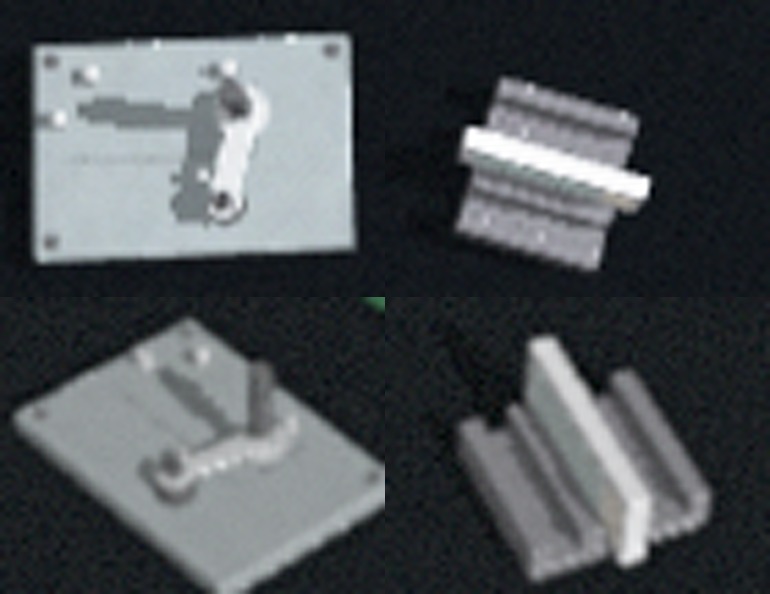

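The top crops show the stage plate with three pins: back pins at about (218.7,175.3) and (243.6,174.2), end pin at (212.5,183.5). The pivot is at (242.9,198.9) and the knob top at about (244.7,179.3), so the clip is near 0.2 rad. The carrier's top edge is a white strip from (410,165) to (442,177).

```bash
cat > m.py <<'E'
from h import *
def rect(n,p,box,lo,hi,z,k=8):
    u,v,w,h=box; g=cv2.cvtColor(p,cv2.COLOR_RGB2GRAY)[v:v+h,u:u+w]
    G=cv2.resize(g,None,fx=k,fy=k,interpolation=cv2.INTER_CUBIC); m=cv2.inRange(G,lo,hi)
    cs,_=cv2.findContours(m,cv2.RETR_EXTERNAL,cv2.CHAIN_APPROX_NONE); c=max(cs,key=cv2.contourArea)[:,0,:]
    c=cv2.convexHull(c)[:,0,:]
    px=(c+.5)/k-.5+[u,v]
    P=np.array([onz(n,a,b,z)[:2] for a,b in px])
    r=cv2.minAreaRect((P*1000).astype(np.float32)); return r,cv2.boxPoints(r),px
E
python3 - <<'E'
from m import *
S=np.load('scene0.npz')['p'];T=np.load('top0.npz')['p']
print('stage top',rect('top',T,(202,162,70,54),80,255,.012)[:2])
print('stage scn',rect('scene',S,(255,145,85,64),80,255,.012)[:2])
for th in(170,190):print('slide top',rect('top',T,(325,165,60,54),th,255,.038)[:2])
for th in(150,170,190):print('slide scn',rect('scene',S,(340,225,60,54),th,255,.038)[:2])
print('rack',rect('top',T,(325,165,60,54),60,255,.016)[0])
g=cv2.cvtColor(S,cv2.COLOR_RGB2GRAY);print(g[228:250:3,360:395:3])
# triangulate
def pxT(a,b,u0=202,v0=162):return (a/5.5+u0-.4,b/5.5+v0-.4)
def pxS(a,b,u0=262,v0=150):return (a/5.5+u0-.4,b/5.5+v0-.4)
prs={'back1(+40)':(pxS(202,352-297),pxT(92,73)),'end':(pxS(147,358-297),pxT(58,118)),'knobtop':(pxS(262,365-297),pxT(235,87)),'pivot':(pxS(170,468-297),pxT(224,200)),
'slideL':(pxS(542-385,340-297,340,225),pxT(469-385,133,325,165)),'slideR':(pxS(640-385,505-297,340,225),pxT(645-385,186,325,165))}
for k,(s,t) in prs.items(): print(k,*tri(s,t))
E
```

```text
stage top (((599.94287109375, 219.41294860839844), (92.98757934570312, 131.8634033203125), 2.8056514263153076), array([[550.2776 , 282.98984],
       [556.73206, 151.28448],
       [649.60815, 155.83606],
       [643.1537 , 287.5414 ]], dtype=float32))
stage scn (((597.2457275390625, 215.91079711914062), (99.3141098022461, 139.56190490722656), 2.3534882068634033), array([[544.765  , 283.59372],
       [550.4961 , 144.14957],
       [649.72644, 148.22787],
       [643.99536, 287.67203]], dtype=float32))
slide top (((583.4349975585938, -47.256103515625), (76.1620864868164, 17.28923988342285), 69.79157257080078), array([[562.1679  , -80.0068  ],
       [578.3929  , -85.979126],
       [604.7021  , -14.505409],
       [588.4771  ,  -8.533081]], dtype=float32))
slide top (((582.0507202148438, -46.7999382019043), (75.6108169555664, 11.22213363647461), 73.19546508789062), array([[565.74945 , -81.36873 ],
       [576.4924  , -84.61313 ],
       [598.352   , -12.231148],
       [587.6091  ,  -8.986748]], dtype=float32))
slide scn (((575.0767211914062, -56.903438568115234), (97.99705505371094,
[... 1233 characters left out ...]
7  87 104 129  33]]
back1(+40) [0.62882245 0.26173908 0.01565899] [np.float64(0.0007682812526180518), np.float64(0.000768281252618125)]
end [0.61058516 0.27527587 0.01307154] [np.float64(0.0005139385667686003), np.float64(0.0005139385667688037)]
knobtop [0.61167022 0.19643503 0.06220756] [np.float64(0.001355352069645701), np.float64(0.0013553520696457228)]
pivot [0.57320244 0.20496984 0.02503529] [np.float64(0.0018258323267897174), np.float64(0.0018258323267896243)]
slideL [ 0.59271788 -0.01109897  0.03738178] [np.float64(0.0016931811143962693), np.float64(0.001693181114396427)]
slideR [ 0.57223923 -0.08208535  0.03320826] [np.float64(0.001652315884425204), np.float64(0.0016523158844251114)]
```

Measured heights agree with the text: pin tops about 16–19 mm, knob top 62 mm, carrier top 35–37 mm. The stage comes out at about 91 x 131 mm, and the pins land where they should for yaw 2.8°. Next, a helper that gives distances in tool axes, plus a height check of nearby obstacles.

```bash
cat > to.py <<'E'
import sys; from h import *
from scipy.spatial.transform import Rotation as Ro
def go(x,y,z,phi):
    s=bot.read_state(); q=s['tcp_rot']; R=Ro.from_quat(q[[1,2,3,0]]).as_matrix(); p=s['tcp_pos']
    f=np.radians(phi); Y=np.array([np.cos(f),np.sin(f),0])
    if Y@R[:,1]<0:Y=-Y
    Z=np.array([0,0,-1.]); W=np.stack([np.cross(Y,Z),Y,Z],1)
    d=R.T@(np.array([x,y,z])-p); r=Ro.from_matrix(R.T@W).as_rotvec()
    print('delta',np.round(d,4),'rot',np.round(r,3),'at',np.round(p,4),'phi',round(float(np.degrees(np.arctan2(R[1,1],R[0,1]))),1),'q6',round(float(s['qpos'][5]),2),'t',round(float(s['t']),2),'F',np.round(s['force'],1),'w',round(float(s['grip_width']),3))
# stage frame
SC=np.array([.6008,.2200]); SY=np.radians(2.8)
def st(x,y): return SC+np.array([[np.cos(SY),-np.sin(SY)],[np.sin(SY),np.cos(SY)]])@np.array([x,y])/1000
if __name__=='__main__':
    a=[float(v) for v in sys.argv[1:]]; go(*a)
E
python3 - <<'E'
from h import *
from to import go,st
T=np.load('top0.npz');C=cloud('top',T['d']).reshape(-1,3)
for x0,x1,y0,y1 in((.65,.70,.12,.33),(.70,.75,.12,.33),(.60,.72,-.1,.06),(.60,.72,.06,.14)):
    m=(C[:,0]>x0)&(C[:,0]<x1)&(C[:,1]>y0)&(C[:,1]<y1); print((x0,x1,y0,y1),np.percentile(C[m,2],[50,90,99,100]).round(3))
print([st(31,40),st(12,53),st(31,-16),st(-26,-14)])
for p in(st(31,40),st(31,-16),st(12,53)): print(proj('top',[*p,.018]))
go(.612,.196,.12,77)
E
```

```text
(0.65, 0.7, 0.12, 0.33) [0.    0.002 0.004 0.006]
(0.7, 0.75, 0.12, 0.33) [0.004 0.053 0.075 0.079]
(0.6, 0.72, -0.1, 0.06) [0.001 0.013 0.018 0.021]
(0.6, 0.72, 0.06, 0.14) [0.    0.003 0.004 0.006]
[array([0.629809  , 0.26146659]), array([0.61019664, 0.27352292]), array([0.63254459, 0.20553344]), array([0.57551494, 0.20474662])]
[218.09364533 174.49725508]
[242.95888137 173.46222221]
[212.34609689 182.94554562]
delta [-0.47   -0.161   0.0979] rot [-0.002 -0.    -0.214] at [0.2557 0.5422 0.2177] phi 64.7 q6 -0.09 t 0.1 F [-0.5 -0.1 -0. ] w 1.002
```

Units first: shifts go in units of 5 mm and turns go in units of 0.1 rad. So -0.47 m is -94, -0.44 m is -88, -0.214 rad is -2.14.

tcp_steps(
  rows=[
    [[-8,-2.6,1.6,0,0,-0.2],[-16,-5.4,3.2,0,0,-0.4],[-24,-8.2,5,0,0,-0.6],[-32,-11,6.6,0,0,-0.8],[-40,-13.8,8.4,0,0,-0.9],[-48,-16.4,10,0,0,-1.1],[-56,-19.2,11.6,0,0,-1.3],[-64,-22,13.2,0,0,-1.5],[-72,-24.6,15,0,0,-1.7],[-80,-27.4,16.6,0,0,-1.9],[-88,-30.2,18.4,0,0,-2],[-94,-32.2,19.6,0,0,-2.14]],
  ],
  finger_gap=0.25,
)

```text
t: 1.1
tcp_pos: [0.6086, 0.1991, 0.1208]
tcp_rot: [-0.0, 0.113, 0.994, -0.0]
force: [-0.2, 0.3, -0.2]
grip_width: 0.261
gripper_force: 0.0
```

tcp_steps(
  rows=[
    [[0,0,0,0,0,0],[0,0,0,0,0,0],[0,0,0,0,0,0]],
  ],
)

```text
t: 1.35
tcp_pos: [0.6074, 0.2007, 0.1212]
tcp_rot: [-0.001, 0.114, 0.994, -0.0]
force: [-0.1, -0.4, 0.4]
grip_width: 0.246
gripper_force: 0.0
```

```bash
python3 - <<'E'
from h import *
import to
to.go(.612,.196,.12,77)
out=[]
for n in('top','scene'):
    p,d=bot.snapshot(n); np.savez(n+'1.npz',p=p,d=d); u,v=(int(a) for a in proj(n,[.612,.196,.09])); out.append(cv2.resize(p[v-50:v+50,u-65:u+65],None,fx=3,fy=3,interpolation=cv2.INTER_CUBIC)); print(u-65,v-50)
cv2.imwrite('pics/c2.png',np.hstack(out)[:,:,::-1])
E
```

```text
delta [-0.0056 -0.0036  0.0012] rot [-0.    -0.002 -0.001] at [0.6074 0.2007 0.1212] phi 76.9 q6 -1.1 t 1.35 F [-0.1 -0.4  0.4] w 0.246
177 124
244 101
```

View pics/c2.png

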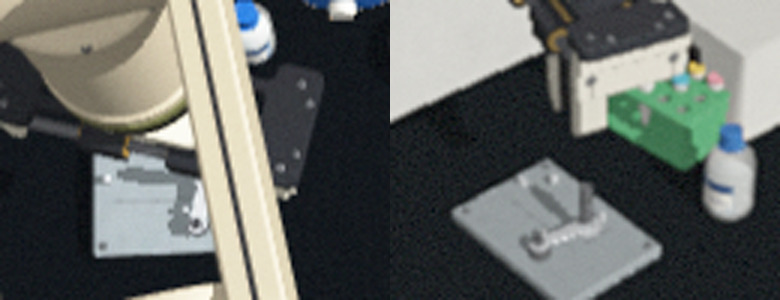

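The scene crop shows the open fingertips: the near finger's tip edge runs from crop (575,135) to (605,125), and the far finger's at about (548–562,108). I project the known TCP to check the calibration against the robot.

```bash
python3 - <<'E'
from h import *
import to
s=bot.read_state();p=s['tcp_pos'];f=np.radians(76.9);Y=np.array([np.cos(f),np.sin(f),0]);X=np.cross(Y,[0,0,-1])
for a in(-.0115,-.029,.0115,.029):
  for b in(-.0075,.0075):
    u=proj('scene',p+Y*a+X*b); print(a,b,(390+(u[0]-244+.5)*3).round(),((u[1]-101+.5)*3).round())
to.go(.612,.196,.04,77)
E
```

```text
-0.0115 -0.0075 594.0 121.0
-0.0115 0.0075 574.0 128.0
-0.029 -0.0075 605.0 136.0
-0.029 0.0075 584.0 143.0
0.0115 -0.0075 580.0 102.0
0.0115 0.0075 560.0 108.0
0.029 -0.0075 570.0 88.0
0.029 0.0075 549.0 94.0
delta [-0.0061 -0.0047  0.082 ] rot [ 0.    -0.     0.001] at [0.6072 0.202  0.122 ] phi 77.1 q6 -1.1 t 1.45 F [-0.8 -0.7  0.4] w 0.248
```

Converted, 0.04 m is 8, -0.006 m is -1.2.

tcp_steps(
  rows=[
    [[-1.2,-0.9,0,0,0,0],[-1.2,-0.9,4,0,0,0],[-1.2,-0.9,8,0,0,0],[-1.2,-0.9,11,0,0,0],[-1.2,-0.9,14,0,0,0],[-1.2,-0.9,16,0,0,0],[-1.2,-0.9,16,0,0,0]],
  ],
)

```text
t: 2.03
tcp_pos: [0.6106, 0.1953, 0.0394]
tcp_rot: [-0.002, 0.113, 0.994, -0.001]
force: [-0.4, -0.2, -0.8]
grip_width: 0.252
gripper_force: 0.0
```

```bash
python3 - <<'E'
from h import *
import to
for i in range(3): to.go(.612,.196,.04,77); p,d=bot.snapshot('scene')
u,v=(int(a) for a in proj('scene',[.612,.196,.05])); print(u,v)
cv2.imwrite('pics/c3.png',cv2.resize(p[v-45:v+45,u-60:u+60],None,fx=4,fy=4,interpolation=cv2.INTER_CUBIC)[:,:,::-1])
E
```

```text
delta [-0.0012  0.001  -0.0006] rot [-0.002 -0.003  0.001] at [0.6106 0.1953 0.0394] phi 77.1 q6 -1.12 t 2.03 F [-0.4 -0.2 -0.8] w 0.252
delta [-0.0003  0.0007  0.0009] rot [-0.001 -0.002  0.001] at [0.6116 0.1954 0.0409] phi 77.1 q6 -1.12 t 2.08 F [ 0.1  0.5 -0.4] w 0.251
delta [0.0006 0.0004 0.0022] rot [-0.    -0.     0.001] at [0.6125 0.1955 0.0422] phi 77.0 q6 -1.12 t 2.13 F [-0.3 -0.6  0.7] w 0.247
310 166
```

View pics/c3.png

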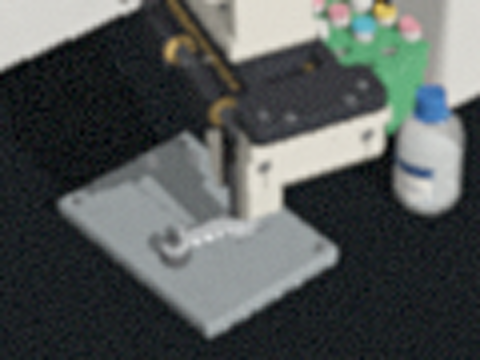

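The knob is caged, hidden behind the near finger, with no force. I narrow the cage and follow the arc.

tcp_steps(
  rows=[
    [[0,0,0,0,0,0],[0,0,0,0,0,0]],
  ],
  finger_gap=0.18,
)

```text
t: 2.35
tcp_pos: [0.6136, 0.1954, 0.0434]
tcp_rot: [0.001, 0.113, 0.994, 0.0]
force: [-0.5, -0.9, 0.4]
grip_width: 0.192
gripper_force: 0.0
```

tcp_steps(
  rows=[
    [[0.06,-0.88,0,0,0,1.15],[0.2,-1.74,0,0,0,2.3],[0.44,-2.56,0,0,0,3.45],[0.8,-3.38,0,0,0,4.6],[1.22,-4.14,0,0,0,5.75],[1.74,-4.84,0,0,0,6.9],[2.34,-5.48,0,0,0,8.05],[3,-6.04,0,0,0,9.2],[3.72,-6.54,0,0,0,10.35],[4.5,-6.94,0,0,0,11.5],[5.32,-7.24,0,0,0,12.65],[6.16,-7.46,0,0,0,13.8]],
  ],
)

```text
t: 3.35
tcp_pos: [0.575, 0.1656, 0.0429]
tcp_rot: [0.001, 0.722, 0.692, 0.001]
force: [1.1, -0.2, -0.1]
grip_width: 0.179
gripper_force: 0.4
```

tcp_steps(
  rows=[
    [[0,0,0,0,0,0],[0,0,0,0,0,0]],
  ],
  finger_gap=0.3,
)

```text
t: 3.52
tcp_pos: [0.5747, 0.1658, 0.0426]
tcp_rot: [0.0, 0.718, 0.696, 0.0]
force: [0.2, -0.2, -0.1]
grip_width: 0.27
gripper_force: 0.0
```

tcp_steps(
  rows=[
    [[0,0,-7,0,0,0],[0,0,-14,0,0,0],[0,0,-20,0,0,0],[0,0,-24,0,0,0]],
  ],
  finger_gap=0.3,
)

```text
t: 3.85
tcp_pos: [0.576, 0.1661, 0.1662]
tcp_rot: [0.001, 0.718, 0.696, 0.002]
force: [0.8, -0.6, -0.1]
grip_width: 0.297
gripper_force: 0.0
```

```bash
python3 - <<'E'
from to import *
c=[.5832,-.0472]
go(.583,-.047,.12,-16.4)
E
```

```text
delta [-0.2128  0.0135  0.046 ] rot [ 0.004 -0.002  0.255] at [0.576  0.1661 0.1662] phi -1.8 q6 0.23 t 3.85 F [ 0.8 -0.6 -0.1] w 0.297
```

tcp_steps(
  rows=[
    [[-7.2,0.4,1.2,0,0,0.5],[-14.4,0.8,2.4,0,0,0.9],[-21.6,1.4,4,0,0,1.3],[-28.8,1.8,5.6,0,0,1.7],[-36,2.3,7.2,0,0,2.1],[-42.6,2.7,9.2,0,0,2.55],[-42.6,2.7,9.2,0,0,2.55],[-42.6,2.7,9.2,0,0,2.55]],
  ],
  finger_gap=0.4,
)

```text
t: 4.52
tcp_pos: [0.5798, -0.0494, 0.1154]
tcp_rot: [-0.0, 0.802, 0.597, -0.0]
force: [-0.9, 0.3, -0.1]
grip_width: 0.4
gripper_force: 0.0
```

```bash
python3 - <<'E'
from to import *
T,_=bot.snapshot('top');S,_=bot.snapshot('scene')
def crop(p,X,w,h,k,n):
    u,v=(int(a) for a in proj(n,X)); print(n,u-w,v-h); return cv2.resize(p[v-h:v+h,u-w:u+w],None,fx=k,fy=k,interpolation=cv2.INTER_CUBIC)
a=np.hstack([crop(T,[.6,.22,.02],40,30,5,'top'),crop(T,[.583,-.047,.04],40,30,5,'top')]); b=np.hstack([crop(S,[.6,.22,.02],40,30,5,'scene'),crop(S,[.583,-.047,.06],40,30,5,'scene')])
cv2.imwrite('pics/c4.png',np.vstack([a,b])[:,:,::-1])
go(.583,-.047,.12,-16.4)
E
```

```text
top 195 157
top 315 163
scene 259 143
scene 339 208
delta [ 0.0009  0.0024 -0.0037] rot [ 0.    -0.001 -0.002] at [ 0.5804 -0.0472  0.1163] phi -16.5 q6 0.12 t 4.62 F [-0.2 -0.1 -0.3] w 0.398
```

View pics/c4.png

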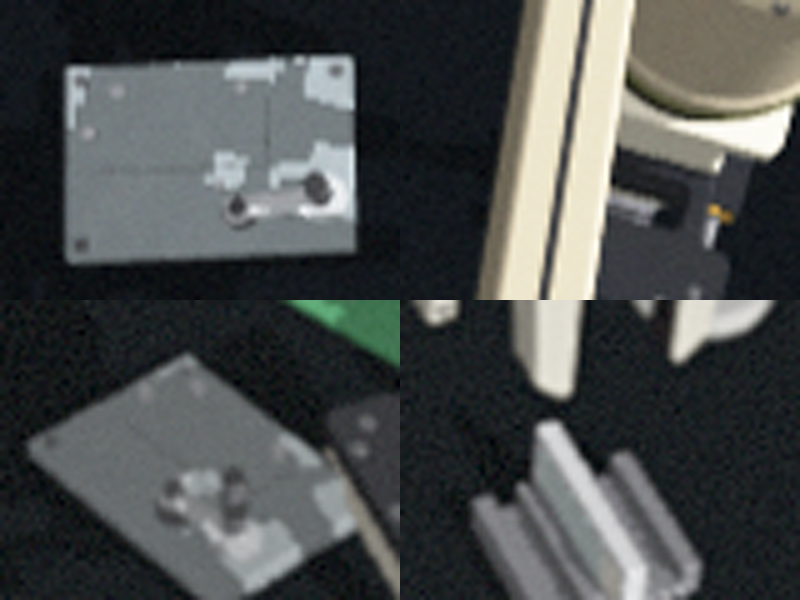

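The clip now points along −y, clear of the seat: pivot at top crop (237,210), knob at (320,188). The fingers hover either side of the carrier, so I descend and grip.

Converted, 0.0024 m is 0.48, 0.093 m is 18.6.

tcp_steps(
  rows=[
    [[0.2,0.48,5,0,0,0],[0.2,0.48,10,0,0,0],[0.2,0.48,14,0,0,0],[0.2,0.48,17,0,0,0],[0.2,0.48,18.6,0,0,0],[0.2,0.48,18.6,0,0,0]],
  ],
)

```text
t: 5.12
tcp_pos: [0.5815, -0.0457, 0.0212]
tcp_rot: [-0.001, 0.801, 0.598, -0.001]
force: [-0.1, -0.0, 0.7]
grip_width: 0.403
gripper_force: 0.0
```

```bash
python3 to.py .583 -.047 .0185 -16.4
```

```text
delta [-0.0008  0.0018  0.0027] rot [-0.003  0.    -0.002] at [ 0.5815 -0.0457  0.0212] phi -16.5 q6 0.12 t 5.12 F [-0.1 -0.   0.7] w 0.403
```

Converted, 0.002 m is 0.4, 0.0015 m is 0.3.

tcp_steps(
  rows=[
    [[0,0.3,0.4,0,0,0],[0,0.3,0.4,0,0,0]],
  ],
)

```text
t: 5.28
tcp_pos: [0.5854, -0.0474, 0.0222]
tcp_rot: [0.001, 0.802, 0.598, 0.001]
force: [-0.4, -0.5, -0.2]
grip_width: 0.399
gripper_force: 0.0
```

tcp_steps(
  rows=[
    [[0,0,0,0,0,0],[0,0,0,0,0,0],[0,0,0,0,0,0],[0,0,0,0,0,0],[0,0,0,0,0,0],[0,0,0,0,0,0],[0,0,0,0,0,0]],
  ],
  finger_gap=0.0,
)

```text
t: 5.87
tcp_pos: [0.5822, -0.0472, 0.0204]
tcp_rot: [-0.002, 0.802, 0.597, -0.001]
force: [-6.7, 2.1, 4.7]
grip_width: 0.084
gripper_force: 30.0
```

```bash
python3 to.py .583 -.047 .0185 -16.4
```

```text
delta [0.0005 0.0007 0.0018] rot [-0.004  0.    -0.005] at [ 0.5822 -0.0472  0.0204] phi -16.7 q6 0.12 t 5.87 F [-6.7  2.1  4.7] w 0.084
```

Gripped: the width is 7.8 mm, matching the carrier. I relieve the side force and lift out.

Converted, -0.07 m is -14, -0.06 m is -12.

tcp_steps(
  rows=[
    [[0,-0.1,-0.8,0,0,0],[0,-0.2,-2,0,0,0],[0,-0.2,-3.2,0,0,0],[0,-0.2,-6,0,0,0],[0,-0.2,-12,0,0,0],[0,-0.2,-14,0,0,0]],
  ],
)

```text
t: 6.37
tcp_pos: [0.5856, -0.0479, 0.0955]
tcp_rot: [0.002, 0.802, 0.597, 0.002]
force: [1.4, -0.5, 0.6]
grip_width: 0.082
gripper_force: 30.0
```

```bash
python3 to.py .56 .072 .06 2.8
```

```text
delta [ 0.1075 -0.0592  0.0353] rot [ 0.006  0.    -0.34 ] at [ 0.5856 -0.0479  0.0955] phi -16.7 q6 0.12 t 6.37 F [ 1.4 -0.5  0.6] w 0.082
```

Converted, 0.1075 m is 21.5, 0.09 m is 18, -0.34 rad is -3.4.

tcp_steps(
  rows=[
    [[6,-3,0,0,0,-0.8],[12,-6,0,0,0,-1.7],[18,-9,2,0,0,-2.5],[21.5,-11.8,4,0,0,-3.4],[21.5,-11.8,7,0,0,-3.4],[21.5,-11.8,7,0,0,-3.4],[21.5,-11.8,7,0,0,-3.4]],
  ],
)

```text
t: 6.95
tcp_pos: [0.5571, 0.0724, 0.0556]
tcp_rot: [-0.0, 0.69, 0.724, -0.0]
force: [-0.3, -0.2, -0.0]
grip_width: 0.082
gripper_force: 30.0
```

```bash
python3 - <<'E'
from to import *
go(.56,.072,.0165,2.8)
p,d=bot.snapshot('scene'); go(.56,.072,.0165,2.8)
u,v=(int(a) for a in proj('scene',[.56,.072,.05])); print(u,v)
cv2.imwrite('pics/c5.png',cv2.resize(p[v-45:v+45,u-60:u+60],None,fx=5,fy=5,interpolation=cv2.INTER_CUBIC)[:,:,::-1])
E
```

```text
delta [-0.0006  0.0029  0.0391] rot [-0.001  0.     0.   ] at [0.5571 0.0724 0.0556] phi 2.8 q6 -0.01 t 6.95 F [-0.3 -0.2 -0. ] w 0.082
delta [-0.0001  0.002   0.04  ] rot [ 0.001  0.    -0.001] at [0.558  0.072  0.0565] phi 2.8 q6 -0.01 t 7.0 F [0.5 0.4 0.7] w 0.081
327 210
```

View pics/c5.png

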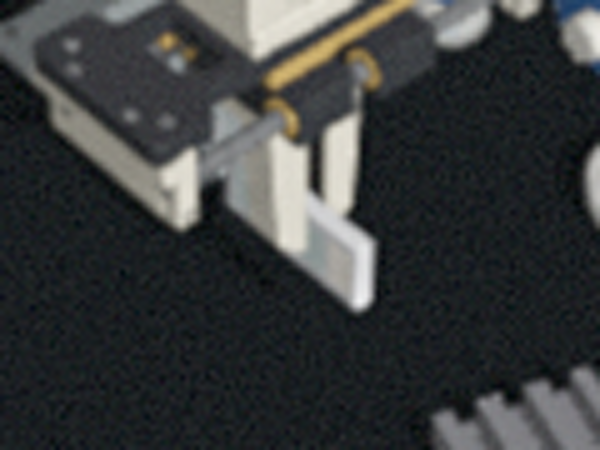

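The carrier hangs upright in the fingers, right end at crop (360,290). I lower it until it touches.

tcp_steps(
  rows=[
    [[0,0,3,0,0,0],[0,0,5.6,0,0,0],[0,0,7.2,0,0,0],[0,0,7.6,0,0,0],[0,0,7.6,0,0,0]],
  ],
)

```text
t: 7.42
tcp_pos: [0.5568, 0.072, 0.017]
tcp_rot: [-0.001, 0.69, 0.724, -0.001]
force: [0.6, 0.6, -0.3]
grip_width: 0.083
gripper_force: 30.0
```

tcp_steps(
  rows=[
    [[0,0,0.2,0,0,0],[0,0,0.2,0,0,0]],
  ],
)

```text
t: 7.58
tcp_pos: [0.5579, 0.0723, 0.0174]
tcp_rot: [0.0, 0.69, 0.724, 0.0]
force: [-0.1, -1.0, -0.7]
grip_width: 0.083
gripper_force: 30.0
```

tcp_steps(
  rows=[
    [[0,0,0.2,0,0,0],[0,0,0.2,0,0,0]],
  ],
)

```text
t: 7.75
tcp_pos: [0.5579, 0.0725, 0.0163]
tcp_rot: [0.0, 0.69, 0.724, 0.0]
force: [0.6, 0.1, 0.0]
grip_width: 0.084
gripper_force: 30.0
```

tcp_steps(
  rows=[
    [[0,0,0.2,0,0,0],[0,0,0.2,0,0,0]],
  ],
)

```text
t: 7.92
tcp_pos: [0.5575, 0.0725, 0.0149]
tcp_rot: [0.0, 0.69, 0.724, 0.0]
force: [-0.0, 0.5, -0.8]
grip_width: 0.084
gripper_force: 30.0
```

tcp_steps(
  rows=[
    [[0,0,0.2,0,0,0],[0,0,0.2,0,0,0]],
  ],
)

```text
t: 8.08
tcp_pos: [0.5577, 0.0725, 0.0143]
tcp_rot: [0.0, 0.69, 0.724, 0.0]
force: [-1.3, 0.0, 4.1]
grip_width: 0.084
gripper_force: 30.0
```

Contact at z 14.3 mm as predicted. I release, raise the tips, then tip the carrier with a slow push along +x.

tcp_steps(
  rows=[
    [[0,0,0,0,0,0],[0,0,0,0,0,0],[0,0,0,0,0,0],[0,0,0,0,0,0],[0,0,0,0,0,0]],
  ],
  finger_gap=0.6,
)

```text
t: 8.5
tcp_pos: [0.5574, 0.0724, 0.0138]
tcp_rot: [-0.0, 0.69, 0.724, -0.0]
force: [-0.0, 0.1, -0.4]
grip_width: 0.392
gripper_force: 0.0
```

tcp_steps(
  rows=[
    [[0,0,-1,0,0,0],[0,0,-2.2,0,0,0],[0,0,-2.2,0,0,0],[0,1.2,-2.2,0,0,0],[0,2.4,-2.2,0,0,0],[0,3.4,-2.2,0,0,0],[0,4,-2.2,0,0,0],[0,4.4,-2.2,0,0,0],[0,4.8,-2.2,0,0,0],[0,5.2,-2.2,0,0,0],[0,5.6,-2.2,0,0,0],[0,6,-2.2,0,0,0]],
  ],
)

```text
t: 9.5
tcp_pos: [0.5875, 0.0739, 0.0248]
tcp_rot: [-0.0, 0.69, 0.724, -0.0]
force: [-0.5, -0.5, 1.0]
grip_width: 0.599
gripper_force: 0.0
```

tcp_steps(
  rows=[
    [[0,0.4,0,0,0,0],[0,0.8,0,0,0,0],[0,0.8,0,0,0,0],[0,0.8,0,0,0,0]],
  ],
)

```text
t: 9.83
tcp_pos: [0.5915, 0.0741, 0.0249]
tcp_rot: [0.0, 0.69, 0.724, 0.0]
force: [-0.3, 0.2, 0.0]
grip_width: 0.604
gripper_force: 0.0
```

```bash
python3 - <<'E'
from to import *
p,d=bot.snapshot('scene'); go(.58,.0725,.02,2.8)
u,v=(int(a) for a in proj('scene',[.58,.072,.03])); print(u,v)
cv2.imwrite('pics/c6.png',cv2.resize(p[v-45:v+45,u-60:u+60],None,fx=5,fy=5,interpolation=cv2.INTER_CUBIC)[:,:,::-1])
E
```

```text
delta [-0.001  -0.0114  0.0048] rot [-0.  0.  0.] at [0.5914 0.0741 0.0248] phi 2.8 q6 -0.01 t 9.88 F [-0.  -0.1 -1.1] w 0.601
335 213
```

View pics/c6.png

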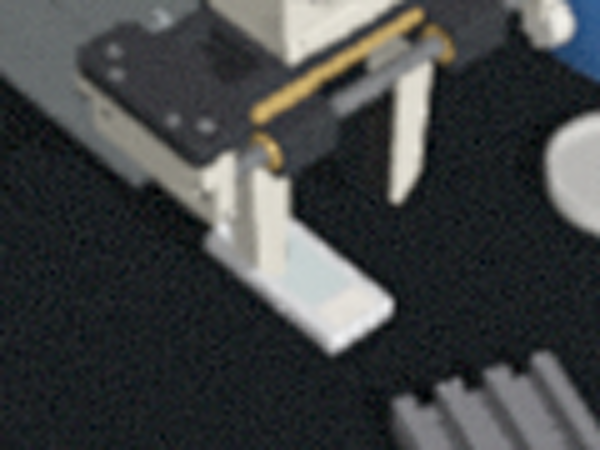

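The carrier lies flat, right end corners at crop (335,350) and (393,300). I rise to see it whole and measure it.

Units first: shifts go in units of 5 mm and turns go in units of 0.1 rad. So -0.11 m is -22, -0.09 m is -18.

tcp_steps(
  rows=[
    [[0,0,-6,0,0,0],[0,0,-12,0,0,0],[0,0,-18,0,0,0],[0,0,-22,0,0,0],[0,0,-22,0,0,0]],
  ],
  finger_gap=0.6,
)

```text
t: 10.3
tcp_pos: [0.5948, 0.0742, 0.1412]
tcp_rot: [0.003, 0.69, 0.724, 0.003]
force: [-0.2, -0.7, -0.2]
grip_width: 0.601
gripper_force: 0.0
```

```bash
python3 - <<'E'
from m import *
import to
S,_=bot.snapshot('scene');T,_=bot.snapshot('top')
u,v=(int(a) for a in proj('scene',[.58,.072,.008])); b=(u-35,v-16,70,52)
for th in(110,130,150):
    r=rect('scene',S,b,th,255,.008);print(r[0],r[1].round().tolist())
ex=r[2];
u2,v2=(int(a) for a in proj('top',[.58,.072,.008])); c=[cv2.resize(S[v-45:v+45,u-60:u+60],None,fx=3,fy=3),cv2.resize(T[v2-45:v2+45,u2-60:u2+60],None,fx=3,fy=3)];print(u,v,u2,v2)
cv2.imwrite('pics/c7.png',np.hstack(c)[:,:,::-1]); to.go(.58,.0725,.02,2.8)
E
```

```text
((575.067138671875, 70.9645767211914), (38.5556755065918, 84.08516693115234), 2.73382306098938) [[554.0, 112.0], [558.0, 28.0], [596.0, 30.0], [592.0, 114.0]]
((575.1558837890625, 70.94680786132812), (37.46854019165039, 83.26022338867188), 2.691070556640625) [[554.0, 112.0], [558.0, 28.0], [596.0, 30.0], [592.0, 113.0]]
((575.4072265625, 70.90779113769531), (36.257118225097656, 82.30718994140625), 2.4241280555725098) [[556.0, 111.0], [559.0, 29.0], [595.0, 31.0], [592.0, 113.0]]
335 220 301 197
delta [-0.001  -0.0125  0.1159] rot [0.002 0.    0.   ] at [0.5922 0.0741 0.136 ] phi 2.8 q6 -0.01 t 10.4 F [-0.6 -0.7 -0.3] w 0.601
```

View pics/c7.png

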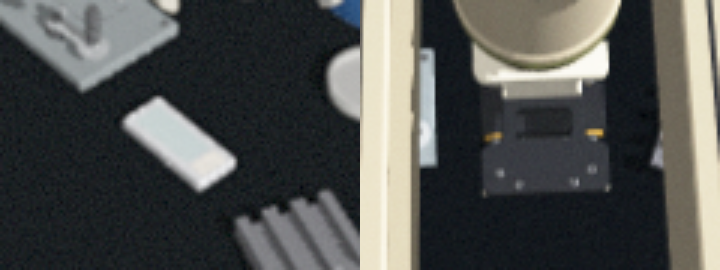

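The carrier is whole and flat, one clean quad. Corrected for its visible sides, its centre is (0.5776, 0.0737), yaw 2.7°, size about 33 x 78 mm. I grasp it by the long edges.

Converted, -0.0145 m is -2.9, 0.128 m is 25.6.

tcp_steps(
  rows=[
    [[0,-2.9,6,0,0,0],[0,-2.9,12,0,0,0],[0,-2.9,18,0,0,0],[0,-2.9,22,0,0,0],[0,-2.9,24.4,0,0,0],[0,-2.9,25.6,0,0,0],[0,-2.9,25.6,0,0,0]],
  ],
  finger_gap=0.6,
)

```text
t: 10.98
tcp_pos: [0.5752, 0.0733, 0.0047]
tcp_rot: [-0.001, 0.69, 0.724, -0.001]
force: [-0.4, 0.5, -0.0]
grip_width: 0.6
gripper_force: 0.0
```

tcp_steps(
  rows=[
    [[0,0,0,0,0,0],[0,0,0,0,0,0]],
  ],
)

```text
t: 11.15
tcp_pos: [0.5783, 0.0734, 0.0085]
tcp_rot: [0.001, 0.69, 0.724, 0.001]
force: [0.2, 0.0, 0.0]
grip_width: 0.602
gripper_force: 0.0
```

```bash
python3 to.py .5777 .0737 .0035 2.7
```

```text
delta [ 0.0003 -0.0006  0.005 ] rot [ 0.003 -0.     0.002] at [0.5783 0.0734 0.0085] phi 2.8 q6 -0.01 t 11.15 F [0.2 0.  0. ] w 0.602
```

tcp_steps(
  rows=[
    [[0,0,0.6,0,0,0],[0,0,0.9,0,0,0],[0,0,0.9,0,0,0],[0,0,0.9,0,0,0]],
  ],
)

```text
t: 11.48
tcp_pos: [0.5771, 0.0734, 0.0026]
tcp_rot: [0.0, 0.69, 0.724, 0.0]
force: [-0.0, -0.3, -0.6]
grip_width: 0.6
gripper_force: 0.0
```

```bash
python3 to.py .5777 .0737 .0035 2.7
```

```text
delta [ 0.0003  0.0006 -0.0009] rot [0.    0.    0.002] at [0.5771 0.0734 0.0026] phi 2.8 q6 -0.01 t 11.48 F [-0.  -0.3 -0.6] w 0.6
```

tcp_steps(
  rows=[
    [[0,0,0,0,0,0],[0,0,0,0,0,0],[0,0,0,0,0,0],[0,0,0,0,0,0],[0,0,0,0,0,0],[0,0,0,0,0,0]],
  ],
  finger_gap=0.2,
)

```text
t: 11.98
tcp_pos: [0.577, 0.0734, 0.0024]
tcp_rot: [0.0, 0.69, 0.724, 0.0]
force: [0.2, 0.5, 0.6]
grip_width: 0.339
gripper_force: 30.0
```

```bash
python3 to.py .5777 .0737 .0035 2.7
```

```text
delta [ 0.0003  0.0007 -0.0011] rot [ 0.    -0.     0.002] at [0.577  0.0734 0.0024] phi 2.8 q6 -0.01 t 11.98 F [0.2 0.5 0.6] w 0.339
```

Gripped at 31.5 mm, matching the width. I lift, carry it above the clip's height, and go over the seat.

tcp_steps(
  rows=[
    [[0,0,-4,0,0,0],[0,0,-12,0,0,0],[0,0,-19,0,0,0],[0,0,-20,0,0,0]],
  ],
)

```text
t: 12.32
tcp_pos: [0.5811, 0.0736, 0.1098]
tcp_rot: [0.003, 0.69, 0.724, 0.004]
force: [0.9, -0.3, 0.4]
grip_width: 0.337
gripper_force: 30.0
```

```bash
python3 to.py .6093 .2294 .06 2.8
```

```text
delta [0.1542 0.0353 0.0502] rot [0.01 0.   0.  ] at [0.5811 0.0736 0.1098] phi 2.8 q6 -0.01 t 12.32 F [ 0.9 -0.3  0.4] w 0.337
```

tcp_steps(
  rows=[
    [[6,1.4,0,0,0,0],[12,2.8,0,0,0,0],[18,4.2,0,0,0,0],[24,5.6,0,0,0,0],[30.8,6.8,0,0,0,0],[30.8,6.8,4,0,0,0],[30.8,6.8,9,0,0,0],[30.8,6.8,12,0,0,0],[30.8,6.8,12,0,0,0],[30.8,6.8,12,0,0,0],[30.8,6.8,12,0,0,0],[30.8,6.8,12,0,0,0]],
  ],
)

```text
t: 13.32
tcp_pos: [0.6047, 0.229, 0.0443]
tcp_rot: [0.001, 0.69, 0.724, 0.001]
force: [0.0, 0.2, -0.8]
grip_width: 0.339
gripper_force: 30.0
```

```bash
python3 - <<'E'
from to import *
go(.6093,.2294,.0185,2.8)
S,_=bot.snapshot('scene');T,_=bot.snapshot('top');
u,v=(int(a) for a in proj('scene',[.6,.22,.02]));u2,v2=(int(a) for a in proj('top',[.6,.22,.02]))
cv2.imwrite('pics/c8.png',np.hstack([cv2.resize(S[v-45:v+45,u-50:u+50],None,fx=4,fy=4,interpolation=2),cv2.resize(T[v2-45:v2+45,u2-50:u2+50],None,fx=4,fy=4,interpolation=2)])[:,:,::-1])
go(.6093,.2294,.0185,2.8)
E
```

```text
delta [0.0001 0.0045 0.0258] rot [ 0.003 -0.001 -0.   ] at [0.6047 0.229  0.0443] phi 2.8 q6 0.23 t 13.32 F [ 0.   0.2 -0.8] w 0.339
delta [0.0001 0.0046 0.0257] rot [ 0.003 -0.001 -0.   ] at [0.6046 0.229  0.0442] phi 2.8 q6 0.23 t 13.42 F [ 0.1 -0.2  0. ] w 0.34
```

View pics/c8.png

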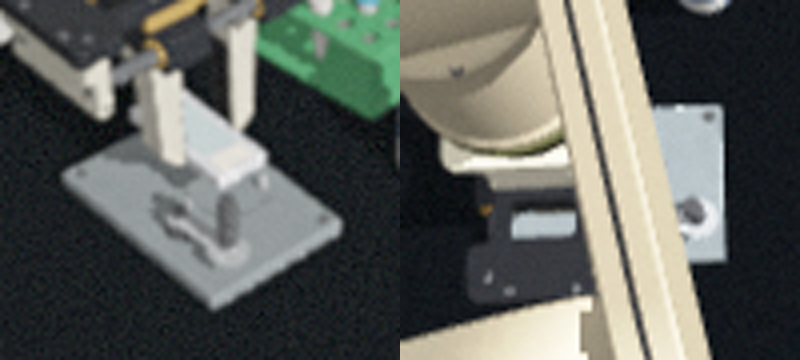

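The scene crop shows the carrier held flat above the seat, right end at (215–265,150–185), clear of the clip's knob at (228,215). That was my tenth and last picture, so from here I work by numbers. Next I lower it to just above the plate.

Converted, 0.024 m is 4.8, 0.02 m is 4.

tcp_steps(
  rows=[
    [[0,0.8,1.2,0,0,0],[0,0.8,2.8,0,0,0],[0,0.8,4,0,0,0],[0,0.8,4.8,0,0,0],[0,0.8,4.8,0,0,0],[0,0.8,4.8,0,0,0],[0,0.8,4.8,0,0,0]],
  ],
)

```text
t: 14.0
tcp_pos: [0.6074, 0.2291, 0.0184]
tcp_rot: [-0.0, 0.69, 0.724, -0.0]
force: [0.8, 0.4, -1.5]
grip_width: 0.335
gripper_force: 30.0
```

```bash
python3 to.py .6093 .2294 .0145 2.8
```

```text
delta [0.0002 0.0019 0.0039] rot [-0.  0.  0.] at [0.6074 0.2291 0.0184] phi 2.8 q6 0.23 t 14.0 F [ 0.8  0.4 -1.5] w 0.335
```

Converted, 0.003 m is 0.6, 0.0015 m is 0.3.

tcp_steps(
  rows=[
    [[0,0,0.3,0,0,0],[0,0,0.6,0,0,0],[0,0,0.6,0,0,0],[0,0,0.6,0,0,0]],
  ],
)

```text
t: 14.33
tcp_pos: [0.6073, 0.2291, 0.0154]
tcp_rot: [-0.0, 0.69, 0.724, -0.0]
force: [-0.3, -0.0, -0.1]
grip_width: 0.338
gripper_force: 30.0
```

```bash
python3 to.py .6093 .2294 .0145 2.8
```

```text
delta [0.0002 0.002  0.0009] rot [-0.  0.  0.] at [0.6073 0.2291 0.0154] phi 2.8 q6 0.23 t 14.33 F [-0.3 -0.  -0.1] w 0.338
```

tcp_steps(
  rows=[
    [[0,0,0.14,0,0,0],[0,0,0.14,0,0,0],[0,0,0.14,0,0,0]],
  ],
)

```text
t: 14.58
tcp_pos: [0.6074, 0.229, 0.0147]
tcp_rot: [-0.0, 0.69, 0.724, -0.0]
force: [0.4, 0.4, -0.2]
grip_width: 0.338
gripper_force: 30.0
```

tcp_steps(
  rows=[
    [[0,0,0.14,0,0,0],[0,0,0.14,0,0,0],[0,0,0.14,0,0,0]],
  ],
)

```text
t: 14.83
tcp_pos: [0.6075, 0.2291, 0.0144]
tcp_rot: [0.0, 0.69, 0.724, 0.0]
force: [-2.2, -1.7, 3.8]
grip_width: 0.338
gripper_force: 30.0
```

On the plate at z 14.4 mm, as expected. I push gently towards the back pins.

tcp_steps(
  rows=[
    [[0,0.2,-0.08,0,0,0],[0,0.4,-0.08,0,0,0],[0,0.6,-0.08,0,0,0],[0,0.6,-0.08,0,0,0],[0,0.6,-0.08,0,0,0]],
  ],
)

```text
t: 15.25
tcp_pos: [0.6104, 0.2292, 0.0144]
tcp_rot: [-0.0, 0.69, 0.724, -0.0]
force: [-1.9, 0.0, 3.2]
grip_width: 0.339
gripper_force: 30.0
```

tcp_steps(
  rows=[
    [[0,0.1,0,0,0,0],[0,0.2,0,0,0,0],[0,0.2,0,0,0,0]],
  ],
)

```text
t: 15.5
tcp_pos: [0.6104, 0.2293, 0.0144]
tcp_rot: [-0.001, 0.69, 0.724, -0.001]
force: [-7.5, -0.7, 8.8]
grip_width: 0.339
gripper_force: 30.0
```

tcp_steps(
  rows=[
    [[0,0.1,0,0,0,0],[0,0.1,0,0,0,0],[0,0.1,0,0,0,0]],
  ],
)

```text
t: 15.75
tcp_pos: [0.6104, 0.2293, 0.0144]
tcp_rot: [-0.001, 0.689, 0.724, -0.001]
force: [-9.5, -1.3, 8.9]
grip_width: 0.333
gripper_force: 30.0
```

Touching the back pins. I ease off a bit, then push towards the end pin.

Converted, 0.002 m is 0.4, 0.001 m is 0.2.

tcp_steps(
  rows=[
    [[0.2,-0.14,-0.08,0,0,0],[0.4,-0.14,-0.08,0,0,0],[0.4,-0.14,-0.08,0,0,0],[0.4,-0.14,-0.08,0,0,0]],
  ],
)

```text
t: 16.08
tcp_pos: [0.6103, 0.2306, 0.0144]
tcp_rot: [-0.0, 0.69, 0.724, -0.001]
force: [-5.2, -5.0, 4.1]
grip_width: 0.336
gripper_force: 30.0
```

tcp_steps(
  rows=[
    [[0.1,0,0,0,0,0],[0.2,0,0,0,0,0],[0.2,0,0,0,0,0]],
  ],
)

```text
t: 16.33
tcp_pos: [0.6103, 0.2312, 0.0144]
tcp_rot: [-0.0, 0.69, 0.724, -0.001]
force: [-5.3, -6.3, 6.6]
grip_width: 0.342
gripper_force: 30.0
```

tcp_steps(
  rows=[
    [[0.1,0,0,0,0,0],[0.2,0,0,0,0,0],[0.2,0,0,0,0,0]],
  ],
)

```text
t: 16.58
tcp_pos: [0.6102, 0.2321, 0.0144]
tcp_rot: [-0.0, 0.69, 0.724, -0.001]
force: [-5.4, -5.3, 5.2]
grip_width: 0.335
gripper_force: 30.0
```

Converted, 0.001 m is 0.2, 0.0005 m is 0.1.

tcp_steps(
  rows=[
    [[0.1,0,0,0,0,0],[0.2,0,0,0,0,0],[0.2,0,0,0,0,0]],
  ],
)

```text
t: 16.83
tcp_pos: [0.6103, 0.2328, 0.0145]
tcp_rot: [0.0, 0.69, 0.724, -0.001]
force: [-6.0, -5.8, 5.8]
grip_width: 0.339
gripper_force: 30.0
```

tcp_steps(
  rows=[
    [[0.1,0,0,0,0,0],[0.2,0,0,0,0,0],[0.2,0,0,0,0,0]],
  ],
)

```text
t: 17.08
tcp_pos: [0.6102, 0.233, 0.0144]
tcp_rot: [0.0, 0.69, 0.724, -0.002]
force: [-5.6, -9.2, 7.2]
grip_width: 0.336
gripper_force: 30.0
```

Converted, 0.0005 m is 0.1.

tcp_steps(
  rows=[
    [[0.1,0,0,0,0,0],[0.1,0,0,0,0,0],[0.1,0,0,0,0,0]],
  ],
)

```text
t: 17.33
tcp_pos: [0.6102, 0.233, 0.0144]
tcp_rot: [0.001, 0.69, 0.724, -0.002]
force: [-6.5, -10.9, 6.8]
grip_width: 0.341
gripper_force: 30.0
```

```bash
python3 - <<'E'
from to import *
s=bot.read_state();print(s['torque'])
go(.6104,.233,.0144,2.8)
E
```

```text
[-2.10060822e+00  1.06865657e+00  8.51925295e-04]
delta [-0.      0.0002 -0.    ] rot [-0.002  0.004 -0.001] at [0.6102 0.233  0.0144] phi 2.8 q6 0.24 t 17.33 F [ -6.5 -10.9   6.8] w 0.341
```

Home against all three pins: the end is stalled at y 0.233 against 0.2326 expected. I open and rise, then measure from the images.

tcp_steps(
  rows=[
    [[0,0,0,0,0,0],[0,0,0,0,0,0],[0,0,0,0,0,0],[0,0,0,0,0,0]],
  ],
  finger_gap=0.5,
)

```text
t: 17.67
tcp_pos: [0.6111, 0.2361, 0.0147]
tcp_rot: [0.0, 0.69, 0.724, 0.0]
force: [0.5, 0.7, -0.7]
grip_width: 0.493
gripper_force: 0.0
```

tcp_steps(
  rows=[
    [[0,0,-2,0,0,0],[0,0,-6,0,0,0],[0,0,-12,0,0,0],[0,0,-20,0,0,0],[0,-4,-26,0,0,0],[-6,-8,-30,0,0,0],[-14,-12,-30,0,0,0],[-22,-16,-30,0,0,0],[-30,-20,-30,0,0,0],[-36,-20,-30,0,0,0],[-40,-20,-30,0,0,0],[-40,-20,-30,0,0,0]],
  ],
  finger_gap=0.5,
)

```text
t: 18.67
tcp_pos: [0.5209, 0.0274, 0.166]
tcp_rot: [0.001, 0.691, 0.723, 0.0]
force: [-0.7, 0.4, -0.1]
grip_width: 0.5
gripper_force: 0.0
```

```bash
python3 - <<'E'
from m import *
import to
S,ds=bot.snapshot('scene');T,dt=bot.snapshot('top');np.savez('seat.npz',S=S,T=T,ds=ds,dt=dt)
g=cv2.cvtColor(T,cv2.COLOR_RGB2GRAY);print(g[160:212:2,203:271:2])
for n,p in(('top',T),('scene',S)):
  for X in((31,40,19),(12,53,19),(31,-16,19),(28,50,20),(28,-26,20),(-4,-26,20),(-4,50,20)): print(n,X,proj(n,[*to.st(*X[:2]),X[2]/1000]).round(1))
to.go(.6,.22,.1,2.8)
E
```

```text
[[ 20  24  19  27  24  19  20  22  19  23  20  20  27  22  24  27  26  23
   19  22  25  25  25  25  21  23  21  27  27  25  26  21  22  24]
 [ 24  24  27  24  21  23  27  27  21  16  25  23  24  22  22  24  24  29
   22  22  28  24  25  25  23  27  27  23  20  25  24  22  27  23]
 [ 23  22  23  24  22  22  26  24  24  22  23  26  23  22  25  22  18  25
   22  22  24  22  20  23  21  21  21  28  24  24  23  25  23  27]
 [ 21  19  23  22  23  22  24  23  23  22  20  20  25  27  22  26  25  25
   25  18  22  23  23  23  20  24  23  20  23  23  24  23  25  25]
 [ 22  22  23  21  23  25  15  25  25  21  23  23  22  24  20  23  22  25
   33  35  54  59  57 116  89 113 173 140 138 136 139  69  26  23]
 [ 24  24  35 128 132 138 140 136 147 141 150 182 166 180 196 198 195 198
  198 197 197 194 194 197 195 194 195 196 197 
[... 2726 characters left out ...]
 20  22  21  22  23  24  27  27  23  28  19  21
   26  24  24  24  22  25  18  22  22  23  22  24  23  23  30  67]]
top (31, 40, 19) [218.  174.4]
top (12, 53, 19) [212.3 182.8]
top (31, -16, 19) [242.9 173.4]
top (28, 50, 20) [213.5 175.8]
top (28, -26, 20) [247.3 174.4]
top (-4, -26, 20) [247.6 188.2]
top (-4, 50, 20) [213.5 189.7]
scene (31, 40, 19) [299.  158.3]
scene (12, 53, 19) [288.7 159.1]
scene (31, -16, 19) [315.4 170.8]
scene (28, 50, 20) [295.1 156.3]
scene (28, -26, 20) [317.3 173.4]
scene (-4, -26, 20) [306.  180.1]
scene (-4, 50, 20) [283.9 162.5]
delta [0.1853 0.0876 0.0659] rot [ 0.001 -0.    -0.002] at [0.5211 0.0307 0.1657] phi 2.7 q6 -0.09 t 18.77 F [0.1 1.2 0.5] w 0.501
```

```bash
python3 - <<'E'
from m import *
import to
T=np.load('seat.npz')['T'];g=cv2.cvtColor(T,cv2.COLOR_RGB2GRAY).astype(float)
# back & front edge subpixel per column, end edges per row (crossing 222)
th=222
def cross(a,i0,step):
    i=i0
    while a[i]>th:i+=step
    return i-step*(th-a[i])/(a[i-step]-a[i])
B=[];
for u in range(220,247):
    if u in(241,242,243,244,218,219,220): continue
    B.append((u,cross(g[:,u],182,-1)))
B=np.array(B);P=np.array([onz('top',u,v,.020)[:2] for u,v in B])
f=np.polyfit(P[:,1],P[:,0],1);print('back edge slope deg',np.degrees(np.arctan(-f[0])),'resid',np.std(P[:,0]-np.polyval(f,P[:,1])).round(4))
R=np.array([[np.cos(to.SY),np.sin(to.SY)],[-np.sin(to.SY),np.cos(to.SY)]])
L=lambda p:(R@(p-to.SC)*1000).round(1)
print([L(p) for p in P[::6]])
for v in(178,180,182,186): 
    print(v,L(onz('top',cross(g[v],225,-1),v,.02)[:2]),L(onz('top',cross(g[v],225,1),v,.02)[:2]))
# pins centroids (blob above background) back pins
for n,(u,v) in {'b40':(218,174),'b-16':(243,174)}.items():
    print(g[v-3:v+4,u-3:u+5].astype(int))
E
```

```text
back edge slope deg 3.349516631756186 resid 0.0004
[array([27.6, 33.1]), array([27.2, 19.6]), array([28.6,  6.2]), array([27.8, -7.3])]
178 [22.8 49.6] [ 19.5 -26.3]
180 [18.2 49.4] [ 14.9 -26.4]
182 [13.6 50.4] [ 10.3 -26.5]
186 [ 4.4 49.4] [  1.1 -25.8]
[[194 195 193 194 193 190 194 192]
 [195 189 194 193 194 193 192 191]
 [193 194 194 203 198 195 190 196]
 [168 171 197 227 229 193 193 192]
 [124 132 192 232 236 176 188 189]
 [231 231 238 246 247 237 242 237]
 [253 252 253 253 253 253 253 252]]
[[194 193 196 200 198 196 196 193]
 [194 196 194 207 202 196 194 195]
 [165 173 201 228 227 193 192 193]
 [125 139 201 234 234 172 191 193]
 [233 233 241 247 246 235 238 241]
 [253 253 253 253 253 253 253 254]
 [252 253 253 253 253 254 253 253]]
```

The seated carrier measures: back edge at stage x 27.8 mm (28 expected), ends at 49.7 and −26.3 mm (50 and −26 expected). Both back pins are in contact alike. Next, the knob.

```bash
python3 - <<'E'
from m import *
import to
z=np.load('seat.npz');g=cv2.cvtColor(z['T'],cv2.COLOR_RGB2GRAY);gs=cv2.cvtColor(z['S'],cv2.COLOR_RGB2GRAY)
print('top u252..267 v188..203\n',g[188:203,252:267])
C=cloud('top',z['dt']); m=(C[...,2]>.045)&(C[...,2]<.07)&(abs(C[...,0]-.58)<.05)&(abs(C[...,1]-.17)<.05)
print('depth pts top',m.sum(),C[m].mean(0).round(4) if m.any() else'')
C=cloud('scene',z['ds']); m=(C[...,2]>.045)&(C[...,2]<.07)&(abs(C[...,0]-.58)<.05)&(abs(C[...,1]-.17)<.05)
print('depth pts scene',m.sum(),C[m].mean(0).round(4) if m.any() else'')
for th in(1.4,1.5,1.6,1.7):
    k=to.st(-26+38*np.cos(th),-14-38*np.sin(th)); print(th,k.round(4),proj('top',[*k,.06]).round(1),proj('scene',[*k,.06]).round(1))
u,v=proj('scene',[.58,.167,.06]).astype(int); print(u-8,v-6);print(gs[v-6:v+10,u-8:u+8])
E
```

```text
top u252..267 v188..203
 [[195 194 194 193 195 196 193 195 193 198 197 196 197 206  31]
 [195 196 197 196 194 194 192 195 193 196 196 198 203 215  35]
 [193 196 195 200 193 181 181 192 193 197 196 197 202 210  33]
 [193 192 193 192 171 149 150 180 209 202 195 195 202 210  42]
 [165 167 166 157 131 113 115 143 208 224 214 198 202 207  48]
 [127 122 119 100 114 114 115 121 161 233 232 221 202 211  50]
 [127 129 136 129 105 111 118 114 139 224 234 233 207 199  49]
 [147 149 151 153  90  94 104 119 129 190 235 234 220 186  44]
 [158 161 158 157 119  90  79 101 115 189 234 234 224 185  55]
 [159 162 161 159 158 129  90  91 144 226 234 236 217 185  70]
 [208 209 212 225 229 200 188 185 216 234 233 232 203 184  72]
 [203 204 216 228 242 231 229 232 235 234 231 217 196 181  75]
 [120 113 121 133 182 205 225 233 227 227 218 206 193 180  76]
 [158 159 161 155 130 180 215 220 203 208 196 191 188 180  77]
 [190 192 195 191 163 194 191 194 190 194 195 194 192 178  78]]
depth pts top 22 [0.5776 0.1658 0.0578]
depth pts scene 15 [0.5743 0.1681 0.052 ]
1.4 [0.5838 0.1677] [257.2 190.9] [307.6 175.5]
[... 525 characters left out ...]
 138 142 142 162 204 220 222]
 [202 217 220 218 205 173 154 142 142 141 139 138 160 199 219 221]
 [192 215 221 221 210 178 138 129 139 141 138 139 154 193 218 222]
 [190 218 222 220 212 167 116 124 140 141 143 137 147 186 218 221]
 [189 220 222 222 208 148  95 120 139 142 139 140 147 180 217 223]
 [189 218 222 222 209 142  94 115 140 142 143 140 143 180 219 224]
 [186 218 221 221 204 141  88 116 140 142 143 137 141 175 216 223]
 [187 216 213 198 191 127  87 114 140 141 143 139 142 170 216 221]
 [179 207 184 170 181 131  86 110 140 144 138 139 137 169 211 219]
 [179 201 179 174 183 132  90 107 138 142 141 137 135 164 206 220]
 [180 203 193 176 156 111  94 116 140 137 142 133 137 164 205 220]]
```

```bash
python3 to.py .5775 .167 .10 3.2
```

```text
delta [0.1334 0.0626 0.0659] rot [ 0.001 -0.    -0.009] at [0.5211 0.0307 0.1657] phi 2.7 q6 -0.09 t 18.77 F [0.1 1.2 0.5] w 0.501
```

Converted, 0.133 m is 26.6, 0.1 m is 20, -0.01 rad is -0.1.

tcp_steps(
  rows=[
    [[6.6,3.2,3,0,0,-0.1],[13.2,6.4,6,0,0,-0.1],[20,9.6,9,0,0,-0.1],[26.6,12.52,12,0,0,-0.1],[26.6,12.52,13.2,0,0,-0.1],[26.6,12.52,13.2,0,0,-0.1],[26.6,12.52,13.2,0,0,-0.1]],
  ],
  finger_gap=0.28,
)

```text
t: 19.35
tcp_pos: [0.576, 0.1682, 0.0982]
tcp_rot: [-0.0, 0.685, 0.728, -0.001]
force: [-0.2, -0.3, 0.2]
grip_width: 0.283
gripper_force: 0.0
```

tcp_steps(
  rows=[
    [[0,0,0,0,0,0],[0,0,0,0,0,0],[0,0,0,0,0,0]],
  ],
)

```text
t: 19.6
tcp_pos: [0.5774, 0.1663, 0.1001]
tcp_rot: [0.001, 0.686, 0.727, 0.001]
force: [-0.6, 0.4, -0.6]
grip_width: 0.28
gripper_force: 0.0
```

```bash
python3 to.py .5775 .167 .041 3.2
```

```text
delta [0.0006 0.0001 0.0591] rot [ 0.002 -0.     0.002] at [0.5774 0.1663 0.1001] phi 3.3 q6 0.14 t 19.6 F [-0.6  0.4 -0.6] w 0.28
```

tcp_steps(
  rows=[
    [[0,0,2.4,0,0,0],[0,0,4.8,0,0,0],[0,0,7.2,0,0,0],[0,0,9.6,0,0,0],[0,0,11.2,0,0,0],[0,0,11.8,0,0,0],[0,0,11.8,0,0,0]],
  ],
)

```text
t: 20.18
tcp_pos: [0.5756, 0.1667, 0.0379]
tcp_rot: [-0.001, 0.686, 0.728, -0.001]
force: [-0.7, 0.5, 0.6]
grip_width: 0.278
gripper_force: 0.0
```

tcp_steps(
  rows=[
    [[0,0,0,0,0,0],[0,0,0,0,0,0],[0,0,0,0,0,0]],
  ],
  finger_gap=0.18,
)

```text
t: 20.43
tcp_pos: [0.5775, 0.1672, 0.0407]
tcp_rot: [0.0, 0.686, 0.728, 0.001]
force: [-0.0, 0.3, 0.2]
grip_width: 0.187
gripper_force: 0.0
```

```bash
python3 to.py .5775 .167 .041 3.2
```

```text
delta [-0.0002 -0.     -0.0003] rot [ 0.002 -0.     0.003] at [0.5775 0.1672 0.0407] phi 3.4 q6 0.14 t 20.43 F [-0.   0.3  0.2] w 0.187
```

Caged with no contact force. I swing back, slower where the foot rides up.

Converted, 0.0274 m is 5.48, 0.0242 m is 4.84, -0.805 rad is -8.05.

tcp_steps(
  rows=[
    [[0.06,0.88,0,0,0,-1.15],[0.2,1.74,0,0,0,-2.3],[0.44,2.56,0,0,0,-3.45],[0.8,3.38,0,0,0,-4.6],[1.22,4.14,0,0,0,-5.75],[1.74,4.84,0,0,0,-6.9],[2.34,5.48,0,0,0,-8.05]],
  ],
)

```text
t: 21.02
tcp_pos: [0.604, 0.1804, 0.0405]
tcp_rot: [0.0, 0.343, 0.939, 0.0]
force: [-0.3, -0.5, -0.2]
grip_width: 0.18
gripper_force: 0.3
```

tcp_steps(
  rows=[
    [[0.02,0.46,0,0,0,-0.6],[0.06,0.9,0,0,0,-1.2],[0.12,1.36,0,0,0,-1.8],[0.22,1.8,0,0,0,-2.4],[0.34,2.24,0,0,0,-3],[0.48,2.68,0,0,0,-3.6],[0.66,3.1,0,0,0,-4.2],[0.86,3.5,0,0,0,-4.8],[1.08,3.9,0,0,0,-5.4],[1.32,4.3,0,0,0,-6],[1.6,4.66,0,0,0,-6.6],[1.88,5.02,0,0,0,-7.2]],
  ],
)

```text
t: 22.02
tcp_pos: [0.6132, 0.2055, 0.0406]
tcp_rot: [0.001, -0.008, 1.0, -0.0]
force: [0.6, -0.6, 0.6]
grip_width: 0.184
gripper_force: 0.5
```

```bash
python3 - <<'E'
import to
k=to.st(12,-14); to.go(*k,.041,92.8)
E
```

```text
delta [-0.0003  0.0011 -0.0004] rot [-0.     0.001 -0.033] at [0.6132 0.2055 0.0406] phi 90.9 q6 -1.34 t 22.02 F [ 0.6 -0.6  0.6] w 0.184
```

Converted, 0.001 m is 0.2, 0.004 m is 0.8, -0.03 rad is -0.3.

tcp_steps(
  rows=[
    [[0,0.2,0,0,0,-0.3],[0,0.4,0,0,0,-0.3],[0,0.6,0,0,0,-0.3],[0,0.8,0,0,0,-0.3],[0,0.8,0,0,0,-0.3]],
  ],
)

```text
t: 22.43
tcp_pos: [0.6127, 0.2096, 0.0401]
tcp_rot: [0.0, -0.021, 1.0, 0.0]
force: [-0.1, -0.5, 0.1]
grip_width: 0.181
gripper_force: 0.2
```

tcp_steps(
  rows=[
    [[0,0.1,0,0,0,0],[0,0.2,0,0,0,0],[0,0.2,0,0,0,0]],
  ],
)

```text
t: 22.68
tcp_pos: [0.6125, 0.2105, 0.0398]
tcp_rot: [-0.0, -0.022, 1.0, 0.0]
force: [-0.4, -1.4, 0.2]
grip_width: 0.18
gripper_force: 0.4
```

tcp_steps(
  rows=[
    [[0,0.1,0,0,0,0],[0,0.2,0,0,0,0],[0,0.2,0,0,0,0]],
  ],
)

```text
t: 22.93
tcp_pos: [0.6125, 0.2115, 0.0398]
tcp_rot: [0.0, -0.022, 1.0, 0.0]
force: [1.0, -1.0, 0.2]
grip_width: 0.181
gripper_force: 0.4
```

Converted, 0.001 m is 0.2, 0.0005 m is 0.1.

tcp_steps(
  rows=[
    [[0,0.1,0,0,0,0],[0,0.2,0,0,0,0],[0,0.2,0,0,0,0]],
  ],
)

```text
t: 23.18
tcp_pos: [0.6124, 0.212, 0.0397]
tcp_rot: [-0.0, -0.022, 1.0, -0.0]
force: [0.3, -4.1, -0.5]
grip_width: 0.184
gripper_force: 1.9
```

tcp_steps(
  rows=[
    [[0,0.1,0,0,0,0],[0,0.2,0,0,0,0],[0,0.2,0,0,0,0]],
  ],
)

```text
t: 23.43
tcp_pos: [0.6125, 0.2124, 0.0397]
tcp_rot: [-0.0, -0.021, 1.0, -0.001]
force: [0.2, -6.3, 0.4]
grip_width: 0.182
gripper_force: 3.4
```

```bash
python3 - <<'E'
import to; to.go(.6127,.2066,.041,92.8)
E
```

```text
delta [ 0.     -0.0058 -0.0013] rot [-0.002 -0.    -0.006] at [0.6125 0.2124 0.0397] phi 92.5 q6 -1.36 t 23.43 F [ 0.2 -6.3  0.4] w 0.182
```

Converted, 0.001 m is 0.2, 0.0005 m is 0.1.

tcp_steps(
  rows=[
    [[0,0.1,0,0,0,0],[0,0.2,0,0,0,0],[0,0.2,0,0,0,0]],
  ],
)

```text
t: 23.68
tcp_pos: [0.6125, 0.2127, 0.0397]
tcp_rot: [-0.0, -0.021, 1.0, -0.001]
force: [1.0, -9.6, 1.3]
grip_width: 0.184
gripper_force: 4.7
```

tcp_steps(
  rows=[
    [[0,-0.6,0,0,0,0],[0,-1.2,0,0,0,0],[0,-1.2,0,0,0,0]],
  ],
  finger_gap=0.28,
)

```text
t: 23.93
tcp_pos: [0.6125, 0.2085, 0.0397]
tcp_rot: [-0.0, -0.022, 1.0, 0.0]
force: [0.8, -0.4, -0.4]
grip_width: 0.274
gripper_force: 0.0
```

tcp_steps(
  rows=[
    [[0,0,-2,0,0,0],[0,0,-5,0,0,0],[0,0,-10,0,0,0],[0,0,-18,0,0,0],[0,-6,-24,0,0,0],[0,-14,-28,0,0,0],[2,-22,-28,0,0,0],[6,-30,-28,0,0,0],[10,-38,-28,0,0,0],[12,-42,-28,0,0,0],[12,-42,-28,0,0,0],[12,-42,-28,0,0,0]],
  ],
)

```text
t: 24.93
tcp_pos: [0.5616, -0.005, 0.1809]
tcp_rot: [0.001, -0.02, 1.0, 0.0]
force: [0.1, 0.5, 1.3]
grip_width: 0.283
gripper_force: 0.0
```

```bash
python3 - <<'E'
from m import *
import to
S,ds=bot.snapshot('scene');T,dt=bot.snapshot('top');np.savez('end.npz',S=S,T=T,ds=ds,dt=dt)
T0=np.load('top0.npz')['p'];S0=np.load('scene0.npz')['p']
g=cv2.cvtColor(T,cv2.COLOR_RGB2GRAY)
print(g[168:204,206:254:2])
for th in(0,.05,.1):
    k=to.st(-26+38*np.cos(th),-14-38*np.sin(th)); print(th,k.round(4),proj('top',[*k,.0615]).round(1),proj('top',[*k,.045]).round(1))
C=cloud('top',dt); m=(C[...,2]>.045)&(C[...,2]<.07)&(abs(C[...,0]-.61)<.05)&(abs(C[...,1]-.2)<.05)
print('knob depth',m.sum(),C[m].mean(0).round(4) if m.any() else'', np.argwhere(m).mean(0) if m.any() else '')
for nm,(u,v,r) in{'dish':(320,139,22),'tweezers':(392,275,32),'tube':(218,272,30)}.items():
    print(nm,np.abs(T[v-r:v+r,u-r:u+r].astype(int)-T0[v-r:v+r,u-r:u+r]).mean().round(2),end=' ')
for nm,(u,v,r) in{'dish':(399,203,20),'tweezers':(330,340,35),'tube':(216,208,26)}.items():
    print(nm,np.abs(S[v-r:v+r,u-r:u+r].astype(int)-S0[v-r:v+r,u-r:u+r]).mean().round(2),end=' ')
to.go(.6,.2,.2,90)
E
```

```text
[[ 20  20  20  21  23  20  23  21  22  25  23  21  22  28  23  18  34  38
   43  51  59  75  91  96]
 [ 24  22  24  21  31  33  38  50  55  75  94  97 174 134 137 137 143 142
  138 145 144 153 167 167]
 [ 27  88 134 132 141 139 135 141 146 151 166 168 223 200 197 195 198 200
  197 198 195 194 195 194]
 [ 19 130 172 188 199 198 194 196 191 191 191 194 197 198 196 193 196 198
  195 197 195 194 194 191]
 [ 18 125 131 163 193 191 194 191 193 189 191 195 196 197 196 195 195 194
  197 204 196 194 191 193]
 [ 17 128 115 144 196 194 202 193 192 191 192 196 199 193 194 194 195 169
  204 228 193 195 195 193]
 [ 19 127 157 173 191 171 226 191 193 190 196 197 196 195 195 195 166 123
  2
[... 2657 characters left out ...]
01 122 123 121 124 126 124 125 125 123 123 125 125 121 126 127 114
  128  89 183 194 193 192]
 [ 18 102 119 126 123 123 122 125 123 124 124 123 124 126 122 127 127 125
  123 146 197 195 193 192]
 [ 16 100 120 124 122 126 118 123 125 120 123 125 126 127 125 124 128 130
  182 196 194 194 196 189]]
0 [0.6135 0.2066] [239.4 177.2] [240.5 179. ]
0.05 [0.6135 0.2047] [240.2 177.2] [241.3 178.9]
0.1 [0.6135 0.2028] [241.1 177.2] [242.2 179. ]
knob depth 25 [0.6095 0.2051 0.058 ] [179.36 240.24]
dish 92.17 tweezers 45.52 tube 2.79 dish 4.83 tweezers 5.11 tube 5.08 delta [-0.0466  0.2014 -0.0193] rot [0.001 0.001 0.043] at [ 0.5622 -0.0032  0.1806] phi 92.5 q6 -1.71 t 25.03 F [ 0.6  0.4 -0.1] w 0.279
```

The knob is seen at θ ≈ 0, and the force rose to 9.6 N on the stop. The carrier's edges are unchanged and the bystanders have not moved in the scene view; the arm hides the dish and tweezers from the top one. I let the arm settle and hand in.

tcp_steps(
  rows=[
    [[0,0,0,0,0,0],[0,0,0,0,0,0],[0,0,0,0,0,0],[0,0,0,0,0,0]],
  ],
)

```text
t: 25.37
tcp_pos: [0.5619, -0.0031, 0.1796]
tcp_rot: [-0.0, -0.022, 1.0, 0.0]
force: [0.1, 0.3, -0.3]
grip_width: 0.277
gripper_force: 0.0
```

```bash
python3 -c "
from cell import bot
print(bot.finish_job())"
```

```text
the job is handed in; nothing more can be done
None
```

The job is handed in at about 25 s: the carrier lies in the seat against all three pins by force and image, the clip is back on its stop over it, and the dish, tweezers and tube look unmoved; the hand-in returned no verdict.

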